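Clamp an amplifier module in the bench test cradle

TASK

Slide the amplifier module along the sloping cradle until it is fully home against the end stop, then wind the winged clamp screw clockwise until its foot just meets the module and give it a quarter turn more. Let go and leave the module clamped; do not press hard on the terminal panel close beside the wings, and leave the other things on the bench where they are.

Things in the scene. Friction and masses are not known exactly. Their poses are not given: they have to be found in the camera images.
- cradle: dark steel base plate of the test cradle, 130 x 310 mm, fixed to the bench; origin at the centre of its underside, on the bench top, z up. The sloping bed stands on it.
- bed: black sloping bed of the cradle, fixed, 124 mm (x) by 300 mm (y, -165 to 135). Origin on its surface, 55 mm above the bench. x points up the slope, away from the robot; y along the sliding channel to the end stop; z square off the bed, 25 degrees from vertical, leaning to the robot.
- channel (a point): point on the bed surface, bed frame (0, -80, 0) mm, in the open part of the channel. The channel is 55 mm wide: lower lip 10 mm high, inner face at bed x = -26 mm, y -160 to 120; upper guide 10 mm high, inner face at x = 29, y -160 to -10. Nothing stands above it for bed y below 25 mm.
- stop (a point): foot of the end stop's face, bed frame (0, 100, 0) mm: a black block 26 mm high, 60 mm wide, facing bed -y.
- bridge (a point): top centre of the steel bridge over the channel, bed frame (0, 60, 60) mm. It is 30 mm wide (bed y 45 to 75) and 14 mm thick, on posts outside the channel (bed x -46 to -34 and 28 to 37). The clamp screw passes through it here, square to the bed.
- panel: thin upright black terminal panel, fixed square to the bed just up-slope of the wings. Origin and axes as bed. Face at x = 37 mm, 6 mm thick, y 25 to 95 mm, top edge 79 mm above the bed. The wing tips sweep past 7 mm from it. Do not press on it (10 N at most).
- module: loose aluminium amplifier module, a brick 50 (x) x 120 (y) x 28 mm high, 0.2 to 0.4 kg, finned on its -y half. Origin at the centre of its underside, axes as the bed's. It lies in the channel against the lower lip, 40 to 90 mm short of the stop, and slides easily when its -y end is pushed. Fully home: origin at bed y = 40, its -y end at bed y = -20 mm.
- wings (a joint): turn of the winged screw, rad, grows clockwise seen from above; starts at 0.32 to 1.02. At 0 the blade points along bed x (up-slope), at 1.571 along bed y, at 3.142 along x again. The foot goes down 24 mm a turn and meets the module at 1.571; a quarter turn more is 3.142; end stop 4.2. Stiff: 0.12 N m, 0.05 more as the spring is squeezed. Stays where left.
- wing_grip (a point): grip point in the wings, on the screw axis, bed frame (0, 60, 89) mm; turns in place, never rises or sinks. Steel wings: one flat blade 10 mm thick, 60 mm from tip to tip, two round lobes from 68 to 96 mm above the bed, the web between them up to 90 mm. Fingertips kept 80 mm or more above the bed clear the panel.
- foot (a joint): how far the sprung rubber foot (20 mm across, under the bridge on the screw axis) is pushed back, in m: 0 until it meets the module, then 3.8 mm per rad of further turn, 0.006 after a quarter turn. Spring about 2 N per mm.
- screwdriver: bystander, loose: a screwdriver about 190 mm long lying in front of the cradle; origin at the centre of its underside; leave it alone.
- adapter: bystander, loose: a small brass and steel coaxial adapter, 50 mm long, lying in front of the cradle; origin at the centre of its underside; leave it alone.
- mug: bystander, loose: a white mug, 76 mm across, 90 mm tall; origin at the centre of its underside; leave it alone.
- mouse: bystander, loose: a black computer mouse, 100 x 58 x 30 mm; origin at the centre of its underside; leave it alone.
- spool: bystander, loose: a grey wire spool, 64 mm across, 40 mm tall, behind the cradle; origin at the centre of its underside; leave it alone.
- handset: bystander, loose: a grey hand-held meter lying flat, 75 x 140 x 34 mm; origin at the centre of its underside; leave it alone.
- parts_tray: bystander, loose: a clear divided tray, 90 x 120 x 30 mm; origin at the centre of its underside; leave it alone.

How it is judged:
By the outcome, as a careful person would: the job done as asked, in the order asked, and still so for the second after the job is handed in, with the robot touching nothing.
It also fails if it takes over 69 s, if anything falls off the work surface, if the arm or the gripper's body presses on something with over 40 N, if the wrist force passes 120 N, or if a joint passes its speed limit or range.

ROBOT

A 6-joint arm with a two-finger parallel gripper is mounted at the origin on the work surface. World frame = base frame: x ahead of the robot, y to its left, z up, the work surface at z = 0. Lengths are in m, angles in rad, forces in N, time in s.
With the tool pointing down it reaches from about 0.225 to 0.875 m from the base axis. Payload 3.4 kg.
Tool frame: the origin (TCP) lies on the centre line of the jaws, within the pads' length; the fingertips stand 11 mm ahead of it and the grasp point (between the pads) lies 8 mm behind it; z points along the fingers, y is the line along which they close (so a half turn about z gives the same grasp; the last joint's range is limited). The gripper opens to 85 mm and grips with 20 to 120 N. Pads are 22 mm wide; open, the fingers measure 114 mm over their backs; the gripper's body (76 mm by 85 mm) begins 54 mm behind the grasp point. The pads swing forward as they close: fully open they stand 13 mm farther back than shut.
Start: joints at [-1.284, 0.276, 1.505, -0, 1.361, -0.121], TCP at [0.228, -0.528, 0.242] pointing down, gripper open.
Joint ranges: [-2.89, 2.89], [-0.75, 2.08], [0.22, 2.7], [-1.18, 4.32], [0.11, 2.71], [-2.7, 2.7]. Speed limits (rad/s): [2.57, 2.57, 3.14, 3.14, 3.14, 3.14].

INTERFACE

Orientations are given as a unit quaternion [w, x, y, z].
In Python, from rig import manip, eyes, job gives the robot as it stands.
- The arm moves only by the tool drive_tool, never from a script. Its argument "rows" is a list of rows, each a list of 3 entries, a list of its own where there are three numbers: the turn, a rotation vector about the world's x, y, z in rad, then the shift along the world's x, y, z in cm, then the finger opening in cm, from 0 to 8.54. A call has 1 to 8 rows; each row shifts and turns the commanded pose from where the row before left it; what a row does not reach is not made up. A row lasts 1/8 s, in which the tool goes at most 62.5 mm and 10.7 degrees, less where a joint would pass 70% of its speed; a pose out of reach is approached as far as the arm can. A call is refused whole if a number of a shift passes 6.25 or a number of a turn 0.188, either way. A call with a gripper value outside its range is refused whole. The fingers move at their own pace and stop on an object; "force" is the grip in N (left out, the last holds). Time passes only in rows, so rows that do not move let the fingers close. It gives the time, the measured TCP pose, the force, the opening and the grip force at its end, in the units of the state.
- manip.get_state(): the state, without advancing time (a new reading comes with each control period).
- eyes.get_image(name): name is "scene" or "side" or "wrist"; returns the picture (480x640x3 uint8, red, green, blue); there is no depth.
- eyes.get_calibration(name): a dict with "camera_matrix" (3x3 intrinsics, pixels), "view" (4x4, takes a point from world to camera coordinates). Camera axes: x right, y up, looking along -z (the intrinsics and any distortion apply to the point x, -y, -z); pixel columns grow to the right and rows downward; lengths in m; the calibration is good to about 2 mm. A picture is of the moment at which its call begins: read the wrist's pose just before it. get_calibration takes no time and is no camera call; for the wrist camera it gives the pose at the moment of the call.
- job.sign_off(): hands the job in; it is judged then, once.
The state is a dict: "clock": time; "qpos": joint angles; "qd": joint speeds; "effort": joint torques, N m; "position": TCP position; "ee_rot": TCP orientation; "contact_force": force on the tool from outside, world axes, zero at the start; "moment": the same for the moment, N m; "width": finger opening in m; "gripper_force": force on a finger pad.
Only numpy, scipy, OpenCV 4.12 (cv2) and the standard library are available. Lean on these libraries where they do the work, as an engineer would, in place of code of your own. Each camera call takes 0.05 s, during which the arm holds its last target. There are 200 camera calls.

## Working session

There is one attempt and no reset: what is moved stays moved. The work goes in short steps, Python scripts to look and compute and a tool call to move; the robot and the scene stay as the last step left them, time stands still between calls to the robot, and variables do not carry over. Pictures are saved under pics/ and viewed, at most 10 in all, crops included, and the job is handed in when it is done.

Besides the shell and the picture viewer there is one more tool, called after "Emit:" as a command line: name --argument value ..., lists and objects as JSON in quotes. drive_tool: Moves the arm, as the interface text tells. Its arguments: {"type":"object","properties":{"rows":{"type":"array"},"force":{"type":"number"}},"required":["rows"]}

```bash
mkdir -p pics; ls; python3 - <<'E'
from rig import manip, eyes, job
import cv2, numpy as np
np.set_printoptions(precision=4,suppress=True)
for n in ["scene","side"]:
    im=eyes.get_image(n); cv2.imwrite(f"pics/{n}0.png",im[:,:,::-1])
    c=eyes.get_calibration(n); print(n,c)
print(manip.get_state())
E
```

```text
pics
scene {'camera_matrix': array([[573.3464,   0.    , 313.6494],
       [  0.    , 573.3464, 243.5678],
       [  0.    ,   0.    ,   1.    ]]), 'view': array([[ 0.7465,  0.6654, -0.0044, -0.4543],
       [-0.4583,  0.5189,  0.7216,  0.156 ],
       [ 0.4824, -0.5366,  0.6923, -1.3982],
       [ 0.    ,  0.    ,  0.    ,  1.    ]])}
side {'camera_matrix': array([[582.2689,   0.    , 325.7316],
       [  0.    , 582.2689, 242.3501],
       [  0.    ,   0.    ,   1.    ]]), 'view': array([[-0.9941, -0.1074,  0.012 ,  0.5851],
       [ 0.0704, -0.5598,  0.8256, -0.1249],
       [-0.082 ,  0.8216,  0.5641, -1.1264],
       [ 0.    ,  0.    ,  0.    ,  1.    ]])}
{'clock': 0.1, 'qpos': array([-1.284 ,  0.2766,  1.506 , -0.    ,  1.3607, -0.121 ]), 'qd': array([-0.0009, -0.0009, -0.0028,  0.0008, -0.0008, -0.0007]), 'effort': array([ -0.    , -41.7705, -24.6406,  -0.0005,   0.0057,  -0.    ]), 'position': array([ 0.2279, -0.5274,  0.2415]), 'ee_rot': array([-0.0008,  0.9793,  0.2025, -0.0001]), 'contact_force': array([ 0.1724, -0.0829,  0.0113]), 'moment': array([-0.0092,  0.027 ,  0.0363]), 'gripper_force': 0.0, 'width': 0.08542034206337668}
```

View pics/scene0.png

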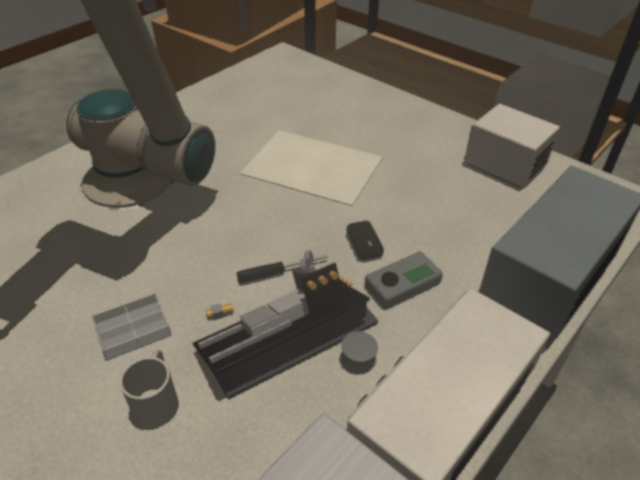

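View pics/side0.png

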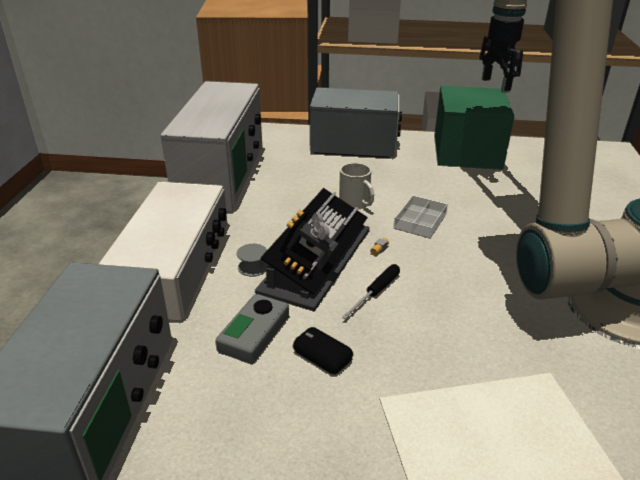

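Both views show the cradle at scene ~(285,325) and side ~(315,250), with the wings at scene ~(308,262) and side ~(320,230). I'll enlarge both for the plate and bed corners.

```bash
python3 - <<'E'
import cv2, numpy as np
a=cv2.imread("pics/scene0.png")[240:400,180:390]; b=cv2.imread("pics/side0.png")[175:315,230:390]
g=lambda x:np.clip(255*(x/255.)**.6,0,255).astype('uint8')
a=cv2.resize(g(a),None,fx=3.8,fy=3.8,interpolation=2); b=cv2.resize(g(b),None,fx=4,fy=4,interpolation=2)
cv2.imwrite("pics/a.png",a[:600,:800]);cv2.imwrite("pics/b.png",b)
E
```

```text
(no output)
```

View pics/a.png

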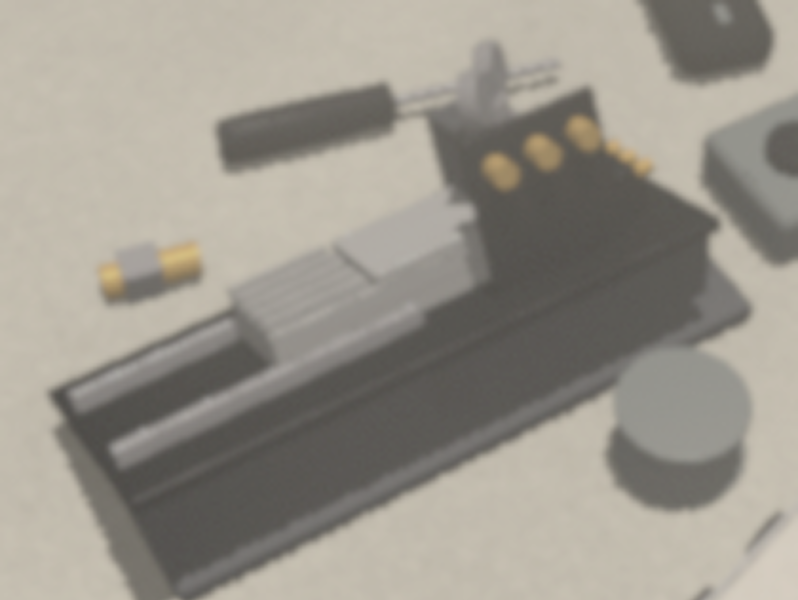

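View pics/b.png

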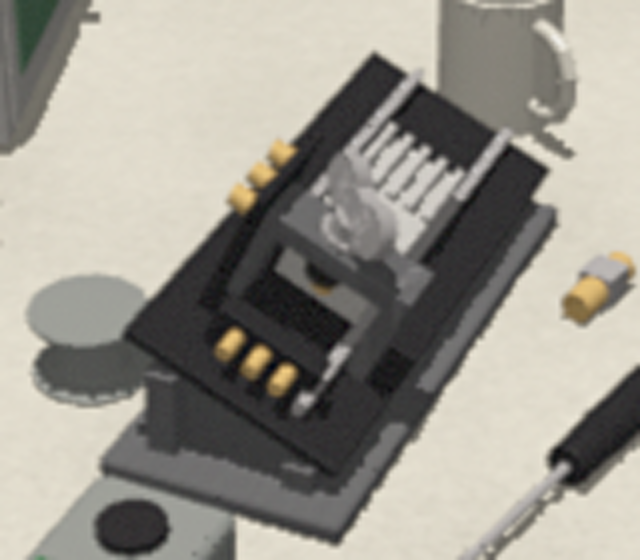

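The first crop shows bed corners at (55,393), (135,500), (718,222), panel top (432,118)-(590,90), and module -y end at (232,293). The second shows bed corners at (375,52), (548,172), (340,472), (128,332), and lobes near (350,180) and (375,235). I'll fit the pose to these.

```bash
cat > h.py <<'E'
import numpy as np
from scipy.spatial.transform import Rotation as R
from rig import manip, eyes, job
np.set_printoptions(precision=4,suppress=True)
def proj(c,P):
    P=np.atleast_2d(P); q=P@c['view'][:3,:3].T+c['view'][:3,3]
    q=q*[1,-1,-1]; q=q@c['camera_matrix'].T; return q[:,:2]/q[:,2:]
def bedR(yaw): return R.from_euler('z',yaw)*R.from_euler('y',-25,degrees=True)
def bed(p,B): return bedR(p[2]).apply(np.atleast_2d(B)/1000.)+[p[0],p[1],.055]
E
cat > fit.py <<'E'
from h import *
from scipy.optimize import least_squares
S,D=eyes.get_calibration("scene"),eyes.get_calibration("side")
fs=lambda a:np.array(a,float)/3.8+[179.6,239.6]
fd=lambda a:np.array(a,float)/4+[229.6,174.6]
sp=fs([(55,393),(135,500),(718,222),(432,118),(590,90)]); sb=[(-62,-165,0),(62,-165,0),(62,135,0),(40,25,79),(40,95,79)]
dp=fd([(375,52),(548,172),(340,472),(128,332)]); db=[(62,-165,0),(-62,-165,0),(-62,135,0),(62,135,0)]
res=lambda p:np.r_[(proj(S,bed(p,sb))-sp).ravel(),(proj(D,bed(p,db))-dp).ravel()]
best=min((least_squares(res,[.6,-.1,y],loss='soft_l1') for y in np.arange(-3,3,1)),key=lambda r:r.cost)
p=best.x; print(p,res(p).reshape(-1,2))
np.save('p.npy',p)
for m in range(-50,1,10):
    print(m,'scene top -y corners',((proj(S,bed(p,[(-26,m-60,28),(24,m-60,28)]))-[179.6,239.6])*3.8).ravel(),'side',((proj(D,bed(p,[(-26,m-60,28),(24,m-60,28)]))-[229.6,174.6])*4).ravel())
for w in (0,.3,.6,.9,1.2):
    t=[(s*22*np.cos(w),60-s*22*np.sin(w),88) for s in(1,-1)]
    print(w,((proj(S,bed(p,t))-[179.6,239.6])*3.8).ravel(),((proj(D,bed(p,t))-[229.6,174.6])*4).ravel())
print('grip',bed(p,(0,60,89)),'tool quat etc',bedR(p[2]).as_matrix())
E
python3 fit.py
```

```text
[ 0.6175 -0.078  -0.29  ] [[-2.4938 -0.7504]
 [-0.5494  0.4505]
 [ 0.7333 -2.431 ]
 [ 6.6891  6.3681]
 [-0.1359 -1.9495]
 [-0.8267 -0.6016]
 [ 0.8842 -0.7722]
 [ 0.2962  0.616 ]
 [-0.681  -0.7633]]
-50 scene top -y corners [162.5995 315.9726 201.4993 355.6041] side [486.1504 146.2431 410.2421  95.8446]
-40 scene top -y corners [182.5532 306.8126 222.1906 345.8783] side [479.6472 154.9804 403.2938 104.2629]
-30 scene top -y corners [202.3565 297.7217 242.7189 336.2291] side [473.0651 163.8236 396.2614 112.7831]
-20 scene top -y corners [222.011  288.699  263.0862 326.6555] side [466.4027 172.7748 389.1433 121.407 ]
-10 scene top -y corners [241.5185 279.7438 283.2944 317.1567] side [459.6584 181.8358 381.938  130.1367]
0 scene top -y corners [260.8806 270.8554 303.3453 307.7319] side [452.8309 191.0088 374.6438 138.974 ]
0 [500.9527  83.9911 457.1153  60.2959] [329.8471 173.7444 406.6603 224.9823]
0.3 [487.7424  88.849  469.8733  55.6666] [337.0607 168.2941 399.7123 230.7201]
0.6 [473.6827  92.1712 483.3806  52.4675] [346.9718 165.6369 389.8655 233.6772]
0.9 [460.104   93.6444 496.4999  50.9689] [358.688  165.9718 377.99   233.5497]
1.2 [448.2808  93.1409 508.1173  51.3075] [371.1839 169.2433 365.1667 230.3208]
grip [[ 0.5986 -0.0097  0.1357]] tool quat etc [[ 0.8685  0.2859 -0.405 ]
 [-0.2591  0.9583  0.1208]
 [ 0.4226  0.      0.9063]]
```

```bash
sed -i 's/(432,118),//; s/(40,25,79),//' fit.py; python3 fit.py | head -9; cat > tgt.py <<'E'
from h import *
import sys
# usage: tgt.py x y z(mm, bed, of TCP) w : tool z=-bed z, tool y=sgn*(sin w,cos w)
p=np.load('p.npy'); x,y,z,w,s=map(float,sys.argv[1:6]); B=bedR(p[2])
st=manip.get_state(); q=st['ee_rot']; T=R.from_quat([*q[1:],q[0]])
yt=s*np.array([np.sin(w),np.cos(w),0]); zt=np.array([0,0,-1.]); xt=np.cross(yt,zt)
G=B*R.from_matrix(np.c_[xt,yt,zt])
rv=(G*T.inv()).as_rotvec(); P=bed(p,(x,y,z))[0]
print('turn',rv,'mag',np.linalg.norm(rv),'shift cm',(P-st['position'])*100,'goal',P)
b=(B.inv()).apply(st['position']-[p[0],p[1],.055])*1000
print('TCP now in bed',b,'q',st['qpos'],'F bed',B.inv().apply(st['contact_force']),'t',st['clock'],'w',st['width'],st['gripper_force'])
Rz=lambda a:R.from_euler('z',a);Ry=lambda a:R.from_euler('y',a)
h=st['qpos']; C=(Rz(h[0])*Ry(h[1]+h[2])*Rz(h[3])*Ry(h[4])*Rz(h[5])).inv()*T
print('C',C.as_matrix().ravel())
E
python3 tgt.py -6 -120 80 0 -1
```

```text
[ 0.6182 -0.0781 -0.2911] [[-2.326  -0.5667]
 [-0.4271  0.7005]
 [ 1.0027 -2.1129]
 [ 0.1361 -1.6704]
 [-1.0322 -0.6525]
 [ 0.6534 -0.8013]
 [-0.139   0.5297]
 [-1.0735 -0.8778]]
-50 scene top -y corners [163.2955 316.775  202.1356 356.5056] side [485.1003 146.0796 409.2363  95.6444]
turn [ 0.0243 -0.4444 -0.6879] mag 0.8192717521180196 shift cm [ 31.8267  34.5633 -11.6566] goal [ 0.5462 -0.1818  0.125 ]
TCP now in bed [-143.158  -542.4292  272.5744] q [-1.284   0.2766  1.506  -0.      1.3607 -0.121 ] F bed [ 0.176  -0.03   -0.0696] t 0.1 w 0.08542034206337668 0.0
C [ 0. -1. -0.  1.  0.  0. -0. -0.  1.]
```

Emit:
drive_tool --rows '[[[0.003,-0.0555,-0.086],[4.0,4.3,0],0],[[0.003,-0.0555,-0.086],[4.0,4.3,0],0],[[0.003,-0.0555,-0.086],[4.0,4.3,0],0],[[0.003,-0.0555,-0.086],[4.0,4.3,0],0],[[0.003,-0.0555,-0.086],[4.0,4.3,0],0],[[0.003,-0.0555,-0.086],[4.0,4.3,0],0],[[0.003,-0.0555,-0.086],[4.0,4.3,-2],0],[[0.003,-0.0555,-0.086],[4.0,4.3,-2],0]]'

```text
clock: 1.1
position: [0.5489, -0.1825, 0.2022]
ee_rot: [0.032, 0.965, -0.143, 0.215]
contact_force: [0.3, 0.0, -0.7]
width: 0.0001
gripper_force: 0.0
```

```bash
python3 tgt.py -6 -120 80 0 -1; python3 - <<'E'
from h import *; import cv2
c=eyes.get_calibration("wrist"); im=eyes.get_image("wrist"); cv2.imwrite("pics/w1.png",im[:,:,::-1]); np.savez('w1.npz',K=c['camera_matrix'],V=c['view'])
E
```

```text
turn [0.0015 0.0018 0.0039] mag 0.004615192773920516 shift cm [-0.2797  0.0685 -7.7251] goal [ 0.5462 -0.1818  0.125 ]
TCP now in bed [  29.2541 -119.8534  148.7976] q [-0.492   0.114   1.9141  0.1302  0.6864  1.2907] F bed [ 0.014   0.1057 -0.757 ] t 1.1 w 0.00010071071112352563 0.0
C [ 0. -1.  0.  1.  0. -0.  0.  0.  1.]
```

View pics/w1.png

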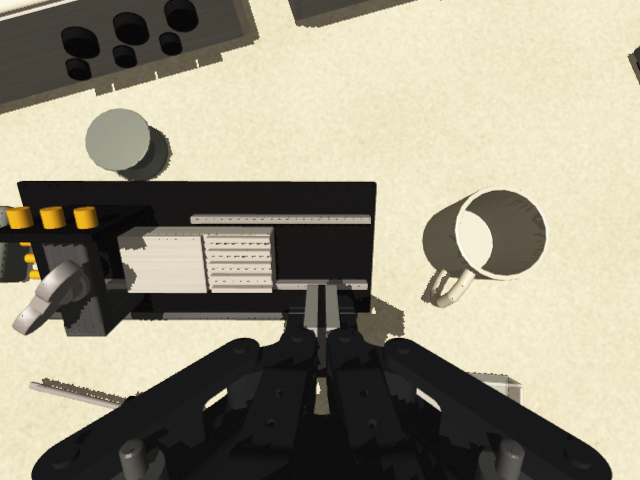

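The wrist view shows bed corners (376,181) and (18,182), guide end (370,219), lip end (367,285), module -y top edge u≈273, and wing lobes centred at ~(33,313) and ~(70,282).

```bash
python3 - <<'E'
from h import *
d=np.load('w1.npz'); c=dict(camera_matrix=d['K'],view=d['V']); p=np.load('p.npy')
print('now',proj(c,bed(p,[(62,-165,0),(62,135,0),(29,-160,10),(-26,-160,10)])))
from scipy.optimize import least_squares
b=[(62,-165,0),(62,135,0),(29,-160,10),(-26,-160,10)]; m=[(376,181),(18,182),(370,222),(367,281)]
r=least_squares(lambda q:(proj(c,bed(q,b))-m).ravel(),p); print('wrist fit',r.x,r.fun)
for pp in (p,r.x):
  for y in (-20,-15,-10): print(y,proj(c,bed(pp,[(24,y-60,28),(-26,y-60,28)])).ravel())
  for w in (.5,.7,.9,1.1): print(w,proj(c,bed(pp,[(s*30*np.cos(w),60-s*30*np.sin(w),84) for s in (1,-1)])).ravel())
  print('axis',proj(c,bed(pp,(0,60,89))), 'bridge -y corners',proj(c,bed(pp,[(-46,45,60),(37,45,60)])).ravel())
E
```

```text
now [[374.5872 182.0225]
 [ 12.2133 183.5312]
 [368.5679 223.6835]
 [366.0617 283.3442]]
wrist fit [ 0.6192 -0.0805 -0.2931] [ 1.0399 -0.5287 -3.064  -0.7528  0.9305  0.1035  1.1719  0.8261]
-20 [269.5629 236.8613 272.686  293.6448]
-15 [263.1976 236.8886 266.6769 293.6715]
-10 [256.8321 236.916  260.6676 293.6982]
0.5 [ 56.3098 263.4196  33.2454 335.2969]
0.7 [ 65.505  268.3251  24.5246 331.0402]
0.9 [ 73.7295 274.5013  16.4799 325.5598]
1.1 [ 80.6473 281.6586   9.4194 319.0356]
axis [[ 38.3054 304.6693]] bridge -y corners [104.151  338.214   79.1511 234.9829]
-20 [272.0898 234.9729 274.9574 291.8283]
-15 [265.7288 234.9872 268.9521 291.8424]
-10 [259.3677 235.0014 262.9467 291.8564]
0.5 [ 59.6095 260.6183  36.1886 332.5461]
0.7 [ 68.7683 265.5495  27.5003 328.2647]
0.9 [ 76.9508 271.7512  19.4941 322.7595]
1.1 [ 83.823  278.9329  12.4767 316.2113]
axis [[ 41.4872 301.8292]] bridge -y corners [106.6819 335.8509  82.2163 232.4408]
```

```bash
python3 - <<'E'
import numpy as np; np.save('p.npy',[0.6192,-0.0805,-0.2931])
E
python3 tgt.py -6 -120 70 0 -1;python3 tgt.py -6 -120 24 0 -1|head -1; python3 tgt.py -6 -36 24 0 -1|head -1
```

```text
turn [-0.0076 -0.0015 -0.0007] mag 0.007768724130492564 shift cm [ 0.1562 -1.0582 -8.2384] goal [ 0.551  -0.1853  0.1159]
TCP now in bed [  24.6913 -110.3203  146.5896] q [-0.481   0.1171  1.9192  0.1342  0.6849  1.2978] F bed [-2.386   4.5543 -1.3255] t 1.15 w 0.0002276493251570433 0.0
C [ 0. -1.  0.  1.  0.  0. -0.  0.  1.]
turn [-0.0076 -0.0015 -0.0007] mag 0.007768724130492564 shift cm [  2.0173  -1.6199 -12.4075] goal [ 0.5696 -0.1909  0.0742]
turn [-0.0076 -0.0015 -0.0007] mag 0.007768724130492564 shift cm [  4.4442   6.4219 -12.4075] goal [ 0.5939 -0.1105  0.0742]
```

Emit:
drive_tool --rows '[[[0,0,0],[0,0,0],0],[[0,0,0],[0,0,-3],0],[[0,0,0],[0,0,-3],0],[[0,0,0],[0,0,0],0],[[0,0,0],[0,0,0],0]]'

```text
clock: 1.78
position: [0.5487, -0.1855, 0.1438]
ee_rot: [0.033, 0.966, -0.142, 0.215]
contact_force: [-0.2, 1.0, -0.2]
width: -0.0002
gripper_force: 0.0
```

```bash
python3 tgt.py -6 -120 24 0 -1
```

```text
turn [0.0029 0.001  0.0004] mag 0.0031514855505390383 shift cm [ 2.0879 -0.536  -6.9562] goal [ 0.5696 -0.1909  0.0742]
TCP now in bed [   3.8793 -120.9014   96.1464] q [-0.4978  0.1828  2.0025  0.1661  0.5318  1.2408] F bed [-0.5317  0.8627 -0.008 ] t 1.775 w -0.00020697029741986655 0.0
C [ 0. -1.  0.  1.  0.  0. -0.  0.  1.]
```

Emit:
drive_tool --rows '[[[0,0,0],[0.7,-0.2,-2.3],0],[[0,0,0],[0.7,-0.2,-2.3],0],[[0,0,0],[0.7,-0.1,-2.3],0],[[0,0,0],[0,0,0],0],[[0,0,0],[0,0,0],0]]'

```text
clock: 2.4
position: [0.5699, -0.1897, 0.075]
ee_rot: [0.033, 0.966, -0.142, 0.215]
contact_force: [0.1, -0.2, 0.3]
width: 0.0002
gripper_force: 0.0
```

```bash
python3 tgt.py -6 -120 24 0 -1
```

```text
turn [ 0.0029  0.0014 -0.0008] mag 0.0033440536017734844 shift cm [-0.0311 -0.119  -0.0812] goal [ 0.5696 -0.1909  0.0742]
TCP now in bed [  -5.6986 -118.7709   24.7557] q [-0.4839  0.3092  2.0512  0.2267  0.3578  1.1831] F bed [ 0.2516 -0.1376  0.1724] t 2.4 w 0.0001653322498857153 0.0
C [-0. -1.  0.  1. -0.  0. -0.  0.  1.]
```

Emit:
drive_tool --rows '[[[0,0,0],[0.29,0.96,0],0],[[0,0,0],[0.29,0.96,0],0],[[0,0,0],[0.29,0.96,0],0],[[0,0,0],[0.29,0.96,0],0],[[0,0,0],[0.29,0.96,0],0],[[0,0,0],[0.29,0.96,0],0],[[0,0,0],[0.14,0.48,0],0],[[0,0,0],[0,0,0],0]]'

```text
clock: 3.4
position: [0.5886, -0.1266, 0.0747]
ee_rot: [0.033, 0.966, -0.142, 0.215]
contact_force: [-0.7, -0.2, 0.4]
width: -0.0002
gripper_force: 0.2
```

```bash
python3 tgt.py -6 -36 24 0 -1; python3 - <<'E'
from h import *; import cv2
c=eyes.get_calibration("wrist"); im=eyes.get_image("wrist"); cv2.imwrite("pics/w2.png",im[:,:,::-1]); np.savez('w2.npz',K=c['camera_matrix'],V=c['view'])
E
```

```text
turn [ 0.0025  0.0013 -0.0014] mag 0.003156466339130623 shift cm [ 0.5294  1.6184 -0.0494] goal [ 0.5939 -0.1105  0.0742]
TCP now in bed [ -6.1462 -53.0236  24.6133] q [-0.3381  0.3122  2.0472  0.053   0.3447  1.478 ] F bed [-0.3812 -0.3481  0.5806] t 3.4 w -0.0002007360633535051 0.20318442265818248
C [ 0. -1.  0.  1.  0.  0. -0.  0.  1.]
```

View pics/w2.png

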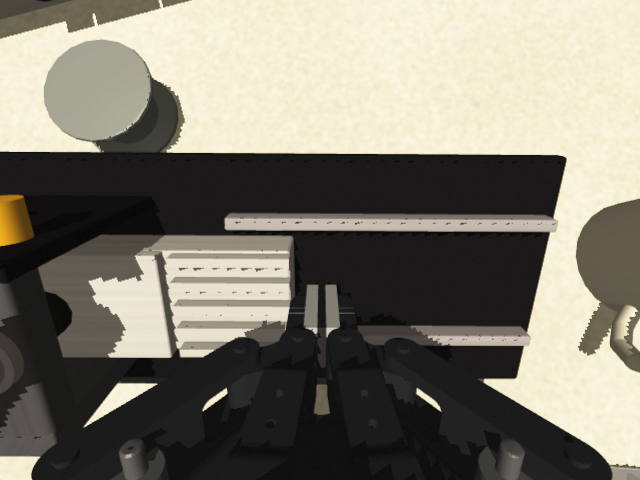

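The module is moving with the fingers: its -y end is at u≈293, right at the finger. About 20 mm remains, so I'll go slower and watch the force.

Emit:
drive_tool --rows '[[[0,0,0],[0.14,0.48,0],0],[[0,0,0],[0.14,0.48,0],0],[[0,0,0],[0.09,0.29,0],0],[[0,0,0],[0.06,0.19,0],0],[[0,0,0],[0,0,0],0]]'

```text
clock: 4.08
position: [0.5925, -0.1127, 0.074]
ee_rot: [0.033, 0.966, -0.142, 0.214]
contact_force: [-2.1, -3.7, 4.2]
width: 0.0001
gripper_force: 2.3
```

```bash
python3 tgt.py -6 -36 24 0 -1
```

```text
turn [ 0.0025  0.     -0.0009] mag 0.0026411821959223553 shift cm [0.1395 0.2237 0.0265] goal [ 0.5939 -0.1105  0.0742]
TCP now in bed [ -6.7365 -38.5444  24.051 ] q [-0.3053  0.3153  2.0438  0.01    0.3453  1.5485] F bed [ 0.8776 -4.1911  4.1715] t 4.075 w 0.000125997686482517 2.3389140208018944
C [ 0. -1.  0.  1.  0.  0. -0.  0.  1.]
```

Emit:
drive_tool --rows '[[[0,0,0],[0.06,0.19,0],0],[[0,0,0],[0.03,0.1,0],0],[[0,0,0],[0,0,0],0]]'

```text
clock: 4.45
position: [0.5934, -0.1098, 0.0739]
ee_rot: [0.033, 0.966, -0.142, 0.214]
contact_force: [-1.5, -5.0, 2.9]
width: -0.0002
gripper_force: 2.6
```

Emit:
drive_tool --rows '[[[0,0,0],[0.05,0.15,0],0],[[0,0,0],[0.0,0.0,0],0],[[0,0,0],[0,0,0],0]]'

```text
clock: 4.82
position: [0.5939, -0.1083, 0.0739]
ee_rot: [0.033, 0.966, -0.142, 0.214]
contact_force: [-1.7, -4.3, 4.5]
width: -0.0003
gripper_force: 2.6
```

Emit:
drive_tool --rows '[[[0,0,0],[0.05,0.15,0],0],[[0,0,0],[0.0,0.0,0],0],[[0,0,0],[0,0,0],0]]'

```text
clock: 5.2
position: [0.5943, -0.1068, 0.0739]
ee_rot: [0.033, 0.966, -0.142, 0.214]
contact_force: [-2.5, -5.2, 3.8]
width: 0.0001
gripper_force: 2.6
```

Emit:
drive_tool --rows '[[[0,0,0],[0.05,0.15,0],0],[[0,0,0],[0.0,0.0,0],0],[[0,0,0],[0,0,0],0]]'

```text
clock: 5.58
position: [0.5944, -0.1065, 0.0738]
ee_rot: [0.033, 0.966, -0.142, 0.214]
contact_force: [-5.5, -11.4, 5.3]
width: 0.0001
gripper_force: 6.1
```

Emit:
drive_tool --rows '[[[0,0,0],[0.05,0.15,0],0],[[0,0,0],[0.0,0.0,0],0],[[0,0,0],[0,0,0],0]]'

```text
clock: 5.95
position: [0.5945, -0.1063, 0.0738]
ee_rot: [0.034, 0.966, -0.142, 0.214]
contact_force: [-8.0, -17.6, 4.0]
width: 0.0003
gripper_force: 9.7
```

```bash
python3 tgt.py 0 60 150 0.85 -1; python3 - <<'E'
from h import *
p=np.load('p.npy');B=bedR(p[2])
# wrist q6 as function of w for both signs, with arm q1..q3 guess at wings: use orientation decomposition with q2+q3 ~2.2
Rz=lambda a:R.from_euler('z',a);Ry=lambda a:R.from_euler('y',a)
C=R.from_matrix([[0,-1,0],[1,0,0],[0,0,1]])
for s in(-1,1):
  for w in(0.85,1.57,3.14):
    for a in(2.1,2.4):
      yt=s*np.array([np.sin(w),np.cos(w),0]); zt=np.array([0,0,-1.]); G=B*R.from_matrix(np.c_[np.cross(yt,zt),yt,zt])
      print(s,w,a,((Rz(-.02)*Ry(a)).inv()*G*C.inv()).as_euler('ZYZ'))
E
```

```text
turn [ 0.3482 -0.1073 -0.7711] mag 0.8528743184036457 shift cm [-1.8639 10.1522 11.714 ] goal [ 0.5758 -0.0047  0.1909]
TCP now in bed [ -6.7498 -31.8073  23.8972] q [-0.288   0.3171  2.0407 -0.0202  0.3476  1.5916] F bed [ -0.6449 -19.1756   4.7626] t 5.95 w 0.0002863505345928642 9.653487224131823
C [ 0. -1.  0.  1.  0.  0. -0.  0.  1.]
-1 0.85 2.1 [-0.1951  0.6286  2.8279]
-1 0.85 2.4 [-0.3502  0.3387  3.0012]
-1 1.57 2.1 [-0.1951  0.6286 -2.7353]
-1 1.57 2.4 [-0.3502  0.3387 -2.562 ]
-1 3.14 2.1 [-0.1951  0.6286 -1.1653]
-1 3.14 2.4 [-0.3502  0.3387 -0.992 ]
1 0.85 2.1 [-0.1951  0.6286 -0.3137]
1 0.85 2.4 [-0.3502  0.3387 -0.1404]
1 1.57 2.1 [-0.1951  0.6286  0.4063]
1 1.57 2.4 [-0.3502  0.3387  0.5796]
1 3.14 2.1 [-0.1951  0.6286  1.9763]
1 3.14 2.4 [-0.3502  0.3387  2.1496]
```

Home: 19 N with the TCP stalled at bed y = -31.8. Back off and lift square to the bed.

Emit:
drive_tool --rows '[[[0,0,0],[-0.15,-0.5,0],0],[[0,0,0],[-0.3,-1.0,0],0],[[0,0,0],[-1.2,0.35,2.7],0],[[0,0,0],[-2.0,0.6,4.5],0],[[-0.071,0.0215,0.16],[-2.0,0.6,4.5],3],[[-0.071,0.0215,0.16],[0,0,0.5],3],[[-0.071,0.0215,0.16],[0,0,0],3],[[-0.071,0.0215,0.16],[0,0,0],3]]'

```text
clock: 6.95
position: [0.5381, -0.1019, 0.1952]
ee_rot: [0.104, 0.955, 0.204, 0.189]
contact_force: [-0.6, -0.2, -0.7]
width: 0.0301
gripper_force: 0.0
```

Emit:
drive_tool --rows '[[[-0.071,0.0215,0.16],[0,0,0],3],[[-0.071,0.0215,0.16],[0,0,0],3],[[-0.071,0.0215,0.16],[0,0,0],3],[[-0.071,0.0215,0.16],[0,0,0],3],[[-0.071,0.0215,0.16],[0,0,0],3],[[-0.071,0.0215,0.16],[0,0,0],3],[[-0.071,0.0215,0.16],[0,0,0],3],[[0,0,0],[0,0,0],3]]'

```text
clock: 7.95
position: [0.5382, -0.1021, 0.1948]
ee_rot: [0.193, 0.664, 0.716, 0.095]
contact_force: [-0.8, 0.3, -0.4]
width: 0.0299
gripper_force: 0.0
```

```bash
python3 tgt.py 0 60 180 0.85 1; python3 - <<'E'
from h import *; import cv2
c=eyes.get_calibration("wrist"); im=eyes.get_image("wrist"); cv2.imwrite("pics/w3.png",im[:,:,::-1]); np.savez('w3.npz',K=c['camera_matrix'],V=c['view'])
E
```

```text
turn [-0.1447  0.0398  0.3182] mag 0.3518655943765963 shift cm [ 2.5495 10.0981  2.3384] goal [ 0.5637 -0.0011  0.2181]
TCP now in bed [ -5.561  -44.0407 156.7923] q [-0.3243  0.0787  1.9747  0.025   0.6557 -0.4171] F bed [-0.9587  0.047   0.0565] t 7.95 w 0.029928654547267917 0.0
C [ 0. -1. -0.  1.  0.  0. -0. -0.  1.]
```

View pics/w3.png

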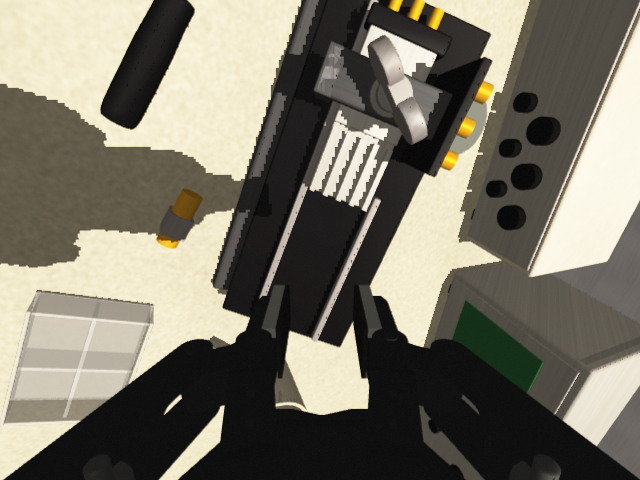

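The close view shows wings with tips near (380,40) and (419,140), and bed -y corners at (223,307) and (342,346). The module is home under the bridge. I'll fit the wing angle.

```bash
python3 - <<'E'
from h import *
from scipy.optimize import least_squares
d=np.load('w3.npz'); c=dict(camera_matrix=d['K'],view=d['V']); p=np.load('p.npy')
print(proj(c,bed(p,[(-62,-165,0),(62,-165,0),(24,-20,28),(-26,-20,28),(0,60,90),(37,25,79),(-46,45,60)])))
f=lambda v:(proj(c,bed(p,[(v[1]+s*28*np.cos(v[0]),60+v[2]-s*28*np.sin(v[0]),86) for s in (1,-1)]))-[(419,140),(380,40)]).ravel()
r=least_squares(f,[.8,0,0]); print(r.x,r.fun)
E
```

```text
[[222.2092 309.2095]
 [341.041  348.3362]
 [367.5168 212.2266]
 [308.2866 189.6785]
 [400.4167  92.5174]
 [426.7423 174.7081]
 [312.5856  91.8268]]
[0.7453 0.5092 0.7893] [-0.3944 -0.8088  0.3632  0.6722]
```

```bash
python3 tgt.py 0.3 60.5 130 0.745 1|head -1;python3 tgt.py 0.3 60.5 90 0.745 1|head -1
```

```text
turn [-0.1873  0.0528  0.4143] mag 0.4577050954530348 shift cm [ 4.608   9.5368 -2.1919] goal [ 0.5843 -0.0068  0.1729]
turn [-0.1873  0.0528  0.4143] mag 0.4577050954530348 shift cm [ 6.2264  9.0484 -5.8171] goal [ 0.6005 -0.0117  0.1367]
```

Emit:
drive_tool --rows '[[[-0.062,0.0176,0.138],[1.15,2.38,-0.4],3],[[-0.063,0.0176,0.138],[1.15,2.38,-0.5],3],[[-0.062,0.0176,0.138],[1.15,2.38,-0.6],3],[[0,0,0],[1.15,2.38,-0.7],3],[[0,0,0],[0,0,0],3],[[0,0,0],[0,0,0],3]]'

```text
clock: 8.75
position: [0.5841, -0.0076, 0.1731]
ee_rot: [0.211, 0.484, 0.848, 0.048]
contact_force: [0.3, 0.4, -0.1]
width: 0.0301
gripper_force: 0.0
```

```bash
python3 tgt.py 0.3 60.5 90 0.745 1;  python3 - <<'E'
from h import *; import cv2
im=eyes.get_image("wrist"); cv2.imwrite("pics/w4.png",im[:,:,::-1])
E
```

```text
turn [ 0.001   0.0001 -0.0016] mag 0.0018429592987976528 shift cm [ 1.6386 -0.4072 -3.6421] goal [ 0.6005 -0.0117  0.1367]
TCP now in bed [  0.408   59.6641 130.1356] q [-0.0768  0.1655  1.9337 -0.157   0.6205 -0.503 ] F bed [ 0.1141  0.4304 -0.1726] t 8.75 w 0.030137596680129598 0.0
C [ 0. -1. -0.  1.  0.  0. -0. -0.  1.]
```

View pics/w4.png

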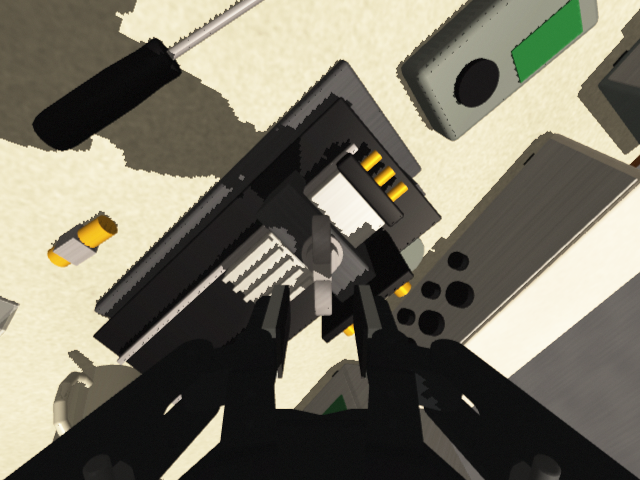

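The blade stands vertical at u≈321, centred between the fingers at u≈322. Descend and grip.

Emit:
drive_tool --rows '[[[0,0,0],[0.82,-0.2,-1.82],3],[[0,0,0],[0.82,-0.2,-1.82],3],[[0,0,0],[0,0,0],3],[[0,0,0],[0,0,0],0.8],[[0,0,0],[0,0,0],0.8],[[0,0,0],[0,0,0],0.8]]' --force 60

```text
clock: 9.55
position: [0.6005, -0.0122, 0.1377]
ee_rot: [0.212, 0.483, 0.848, 0.048]
contact_force: [-3.9, -5.1, 2.8]
width: 0.0086
gripper_force: 39.7
```

```bash
python3 tgt.py 0.3 60.5 90 0.745 1
```

```text
turn [ 0.0028  0.0007 -0.0024] mag 0.0037152370601866566 shift cm [ 0.0068  0.0555 -0.0958] goal [ 0.6005 -0.0117  0.1367]
TCP now in bed [ 0.7909 59.9493 90.8282] q [-0.0833  0.2301  1.9551 -0.1767  0.5342 -0.4859] F bed [-0.8458 -6.0497  3.4807] t 9.55 w 0.008601558555154225 39.743670243769884
C [ 0. -1. -0.  1.  0.  0. -0. -0.  1.]
```

Emit:
drive_tool --rows '[[[0,0,0],[0,0,0],0],[[0,0,0],[0,0,0],0],[[0.0607,-0.0183,-0.1359],[0,0,0],0],[[0.0607,-0.0183,-0.1359],[0,0,0],0],[[0.0607,-0.0183,-0.1359],[0,0,0],0],[[0.0607,-0.0183,-0.1359],[0,0,0],0],[[0.0607,-0.0183,-0.1359],[0,0,0],0],[[0,0,0],[0,0,0],0]]'

```text
clock: 10.55
position: [0.5992, -0.0125, 0.1372]
ee_rot: [0.179, 0.761, 0.612, 0.121]
contact_force: [-6.0, -6.7, 5.3]
width: 0.0083
gripper_force: 59.9
```

```bash
python3 tgt.py 0.3 60.5 90 3.142 1; python3 -c "
from rig import manip;print(manip.get_state()['moment'])"
```

```text
turn [ 0.6675 -0.2051 -1.4943] mag 1.64939341579304 shift cm [ 0.1331  0.083  -0.0487] goal [ 0.6005 -0.0117  0.1367]
TCP now in bed [-0.4317 59.3214 90.8781] q [-0.0831  0.2299  1.9556 -0.1786  0.5371  0.2667] F bed [-1.2646 -8.1219  6.4115] t 10.55 w 0.008292371334111818 59.894829243421555
C [ 0. -1.  0.  1.  0.  0. -0.  0.  1.]
[-0.88146147  0.82333395 -0.74622439]
```

Emit:
drive_tool --rows '[[[0.0607,-0.0183,-0.1359],[-0.03,-0.1,0],0],[[0.0607,-0.0183,-0.1359],[0,0,0],0],[[0.0607,-0.0183,-0.1359],[0,0,0],0],[[0.0607,-0.0183,-0.1359],[0,0,0],0],[[0.0607,-0.0183,-0.1359],[0,0,0],0],[[0.0607,-0.0183,-0.1359],[0,0,0],0],[[0,0,0],[0,0,0],0]]'

```text
clock: 11.42
position: [0.598, -0.0117, 0.1365]
ee_rot: [0.107, 0.952, 0.22, 0.186]
contact_force: [-8.8, 1.9, 5.5]
width: 0.0083
gripper_force: 60.1
```

```bash
python3 tgt.py 0.3 60.5 90 3.142 1
```

```text
turn [ 0.301  -0.0956 -0.6784] mag 0.7483473779077006 shift cm [0.2539 0.0019 0.0167] goal [ 0.6005 -0.0117  0.1367]
TCP now in bed [-1.9689 59.7483 90.8733] q [-0.0834  0.2295  1.9568 -0.173   0.5385  1.1627] F bed [-5.7901 -0.7326  8.7545] t 11.425 w 0.008307962983142712 60.133103616535664
C [ 0. -1.  0.  1.  0.  0. -0.  0.  1.]
```

Emit:
drive_tool --rows '[[[0.0607,-0.0183,-0.1359],[-0.09,0.03,-0.04],0],[[0.0607,-0.0183,-0.1359],[0,0,0],0],[[0.0607,-0.0183,-0.1359],[0,0,0],0],[[0.0607,-0.0183,-0.1359],[0,0,0],0],[[0.0607,-0.0183,-0.1359],[0,0,0],0],[[0,0,0],[0,0,0],0],[[0,0,0],[0,0,0],0]]'

```text
clock: 12.3
position: [0.5978, -0.0104, 0.1363]
ee_rot: [0.031, 0.966, -0.143, 0.212]
contact_force: [-6.5, 6.0, 3.8]
width: 0.0083
gripper_force: 59.9
```

```bash
python3 tgt.py 0.3 60.5 90 3.142 1
```

```text
turn [-0.0028 -0.0032  0.0009] mag 0.004289904739916481 shift cm [ 0.2691 -0.1302  0.0421] goal [ 0.6005 -0.0117  0.1367]
TCP now in bed [-2.5538 60.9686 90.8657] q [-0.0823  0.2292  1.9583 -0.1702  0.5362  1.9114] F bed [-5.65    3.8798  6.7774] t 12.3 w 0.008302521569056883 59.94924008846283
C [ 0. -1.  0.  1.  0. -0.  0.  0.  1.]
```

Emit:
drive_tool --rows '[[[0,0,0],[0,0,0],3],[[0,0,0],[0,0,0],3],[[0,0,0],[0,0,0],3],[[0,0,0],[-1.0,0.3,2.2],3],[[0,0,0],[-1.6,0.5,3.6],3],[[0,0,0],[-1.4,-1.5,3.2],3],[[0,0,0],[-1.0,-3,1],3],[[0,0,0],[0,0,0],3]]'

```text
clock: 13.3
position: [0.55, -0.0507, 0.2381]
ee_rot: [0.032, 0.965, -0.144, 0.215]
contact_force: [0.6, -0.7, -0.2]
width: 0.03
gripper_force: 0.0
```

```bash
python3 tgt.py 0 60 180 3.142 1; python3 - <<'E'
from h import *; import cv2
c=eyes.get_calibration("wrist"); im=eyes.get_image("wrist"); s=eyes.get_image("side")
cv2.imwrite("pics/w5.png",im[:,:,::-1]);np.savez('w5.npz',K=c['camera_matrix'],V=c['view'])
cv2.imwrite("pics/s5.png",s[:,:,::-1])
E
```

```text
turn [0.0009 0.0023 0.003 ] mag 0.0038862926710601293 shift cm [ 1.3749  4.9644 -1.9979] goal [ 0.5637 -0.0011  0.2181]
TCP now in bed [  9.5139   8.5009 197.6084] q [-0.1885  0.0463  1.8921 -0.066   0.7677  1.7161] F bed [ 0.6265 -0.5107 -0.4865] t 13.3 w 0.02998515662353242 0.0
C [ 0. -1.  0.  1.  0.  0. -0.  0.  1.]
```

View pics/w5.png

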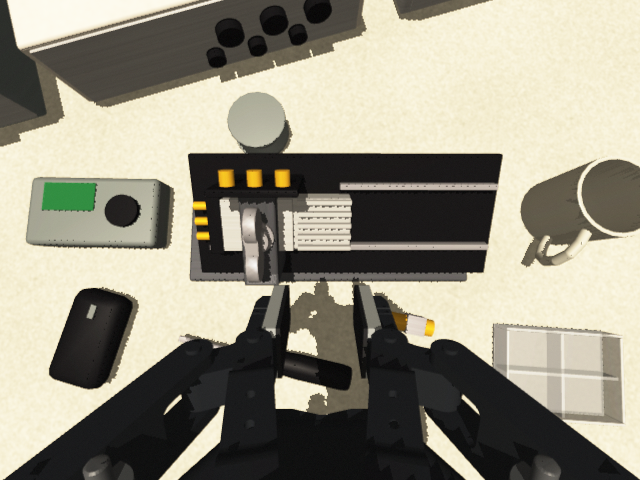

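The blade now lies along bed x, from about (250,208) to (251,282), and the module's -y end is at u≈351. I'll check both against the projection.

```bash
python3 - <<'E'
from h import *; import cv2
d=np.load('w5.npz'); c=dict(camera_matrix=d['K'],view=d['V']); p=np.load('p.npy')
for w in (3.04,3.142,3.24): print(w,proj(c,bed(p,[(s*28*np.cos(w),60-s*28*np.sin(w),88) for s in (1,-1)])).ravel())
print('module end top',proj(c,bed(p,[(24,-20,28),(-26,-20,28),(62,-165,0),(-62,-165,0)])))
im=cv2.imread('pics/w5.png')[140:290,180:370]; cv2.imwrite('pics/w5c.png',cv2.resize(im,None,fx=4,fy=4,interpolation=2))
E
```

```text
3.04 [258.6337 280.2987 246.1734 211.5326]
3.142 [255.0117 280.4787 250.0508 211.3269]
3.24 [251.5086 280.3356 253.8026 211.4919]
module end top [[352.0083 198.3148]
 [350.6959 249.9453]
 [503.6924 151.8472]
 [484.2951 271.4923]]
```

View pics/w5c.png

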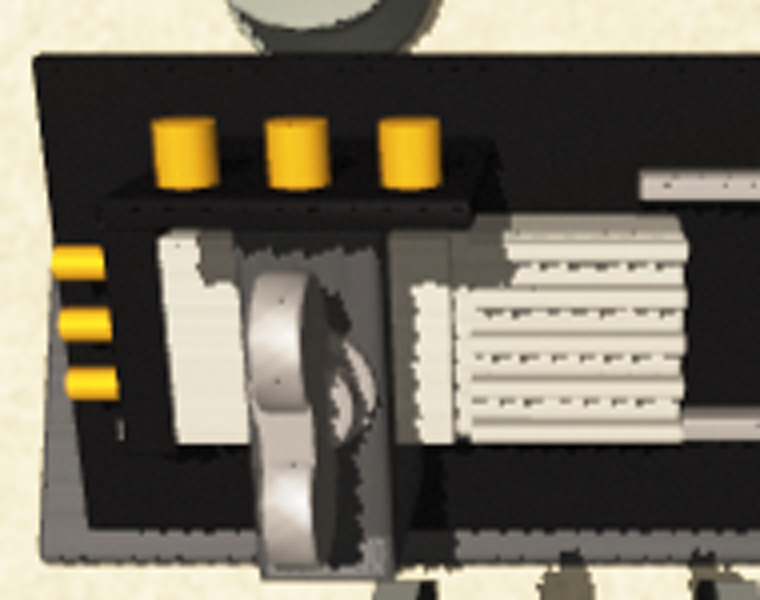

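The blade edge slope (~5 px over 69) matches 3.14 rad, the module end matches home (351 measured, 351–352 predicted), and the tool is clear.

```bash
python3 -c "
from rig import job;print(job.sign_off())"
```

```text
the job is handed in; nothing more can be done
None
```

The module is fully home against the end stop and clamped: the wings were wound to about 3.14 rad (contact plus a quarter turn), the tool is clear, the bystanders appear undisturbed, and the job was handed in at about 13 s.

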